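# Refit the snap-in covers of a distribution box and restore its isolator

## Task

The isolator was left on with the distribution box open. Turn its handle off (pointer at the round mark), push both covers - each in the bay of its own size - fully home under their spring clips, in either order, and only then turn the handle back on (pointer at the bar mark). Leave the bottles, carton and tools on the bench where they are.

Things in the scene. Friction and masses are not known exactly. Their poses are not given: they have to be found in the camera images.
- isolator: Grey switch block of the isolator, 100 x 100 mm, 65 mm tall, on a 110 mm square foot, fixed on the table; origin at the centre of its underside, z up. On its top are two white marks, about 42 mm from the centre: a bar one towards -x (on) and a round one near the -y side (off).
- iso_handle (a joint): Black isolator handle on the block, turning about the vertical: 0 = on (pointed end at the bar mark), 1.3 rad = off (pointed end at the round mark); it grows counter-clockwise seen from above. A spring holds it at either end stop; about 0.1 N m takes it past the middle (0.65), then it snaps over by itself.
- iso_grip (a point): Point on the handle's axis to hold it at, 97 mm above the table. The handle is a bar 14 mm thick, 70 mm long, 38 mm tall on a disc of 62 mm diameter, 8 mm high; this point is 24 mm above the disc, 14 mm below the bar's top. The axes turn with the handle: bar along x, pointed end at -x, z up.
- long_grip (a point): Grip point of the long cover: a white plate 118 mm (x) by 138 mm (y), 10 mm thick, lying flat, with a rib on its middle, 14 mm thick, 70 mm long along x, 38 mm tall. The point is mid-plate from above, 34 mm above the underside, 24 mm above the plate's top, 14 mm below the rib's top. About 0.26 kg; half a turn makes no difference.
- short_grip (a point): Grip point of the short cover: the same but 118 mm (its x) by 88 mm (its y); same thickness, rib and height of this point. About 0.18 kg; half a turn makes no difference.
- dbox: Grey distribution box, 152 mm (x) by 286 mm (y), open side up, rim 76 mm above the table, fixed; origin at the centre of its underside. Two bays, each with two steel spring clips, 30 mm wide, in the middle of its x sides, 21 mm above the rim, and sloped corner guides, 12 mm above the rim, that lead the cover in from up to 6 mm off.
- long_bay (a point): Centre of the long bay (124 x 144 mm), at the ledge the cover rests on: 66 mm above the table, 10 mm below the rim. x, y, z as those of the seated cover, whose grip point is then 34 mm above. The clips' noses overhang its edges by 3 mm, yield outwards as it is pushed straight down (5 to 10 N in all) and snap over its top when home.
- short_bay (a point): Centre of the short bay (124 x 94 mm), 139 mm from the long bay along the box's +y, beyond a 20 mm divider; same ledge height, axes, clips and guides.
- syrup: Amber bottle, 54 mm diameter, 125 mm tall, a bystander standing on the table, not to be disturbed; origin at its underside.
- syrup2: Second amber bottle, 54 mm diameter, 125 mm tall, a bystander standing on the table, not to be disturbed; origin at its underside.
- jar: White jar, 70 mm diameter, 85 mm tall, a bystander standing on the table, not to be disturbed; origin at its underside.
- dropper: White bottle, 44 mm diameter, 95 mm tall, a bystander standing on the table, not to be disturbed; origin at its underside.
- carton: Cardboard carton, 50 x 75 mm, 115 mm tall, a bystander standing on the table, not to be disturbed; origin at its underside.
- screwdriver: Screwdriver lying flat, 190 mm long along its x, a bystander standing on the table, not to be disturbed; origin at its underside.
- wrench: Wrench lying flat, 160 mm long along its x, a bystander standing on the table, not to be disturbed; origin at its underside.
Not all that is in view belongs to the job. Leave any yellow look-alike of the isolator alone.

How it is judged:
By the outcome, as a careful person would: the job done as asked, in the order asked, and still so for the second after the job is handed in, with the robot touching nothing.
It also fails if it takes over 72 s, if anything falls off the work surface, if the arm or the gripper's body presses on something with over 40 N, if the wrist force passes 120 N, or if a joint passes its speed limit or range.

## Robot

A 7-joint arm with a two-finger parallel gripper is mounted at the origin on the work surface. World frame = base frame: x ahead of the robot, y to its left, z up, the work surface at z = 0. Lengths are in m, angles in degrees, forces in N, time in s.
With the tool pointing down it reaches from about 0.35 to 0.9 m from the base axis. Payload 7.2 kg.
Tool frame: the origin (TCP) lies on the centre line of the jaws, within the pads' length; the fingertips stand ctrl.nose_length ahead of it and the grasp point (between the pads) lies 11 mm behind it (ctrl.nose_length is the distance from the TCP to the fingertips, in m); z points along the fingers, y is the line along which they close (so a half turn about z gives the same grasp; the last joint's range is limited). The gripper opens to 88 mm and grips with 3 to 60 N. Pads are 20 mm wide; open, the fingers measure 115 mm over their backs; the gripper's body (75 mm by 178 mm) begins 61 mm behind the grasp point.
Start: joints at [63.014, 23.554, -0.728, 91.456, 0.321, 64.991, -4.71], TCP at [0.245, -0.575, 0.231] pointing down, gripper open.
Joint ranges: [-169.25, 169.25], [-16.82, 113.86], [-84.01, 82.57], [7.8, 145.47], [-59.2, 239.2], [7.22, 106.19], [-163.78, 163.78]. Speed limits (degrees/s): [136.94, 136.94, 172.46, 172.46, 180, 180, 180].

## Interface

Orientations are given as [roll, pitch, yaw] about the fixed x, y, z axes, in that order (R = Rz(yaw) Ry(pitch) Rx(roll)).
In Python, from cell import ctrl gives the robot as it stands.
- The arm moves only by the shell command python3 -m crank 'ROWS' [FORCE]. ROWS is JSON, one flat list of numbers, 5 for each row, row after row: the shift along the tool's x, y, z in mm, then the turn about the tool's z in rad, then the finger opening in mm, from 0 to 87.8. In form: [tx, ty, tz, roll, gripper, tx, ty, tz, roll, gripper, ...]. A call has 1 to 20 rows; each row is the pose to reach, as a shift and turn from the pose commanded when the call began, along the tool's axes at that moment; what a row does not reach only later rows make up. A row lasts 1/8 s, in which the tool goes at most 62.5 mm and 10.7 degrees, less where a joint would pass 70% of its speed; a pose out of reach is approached as far as the arm can. A call with a gripper value outside its range is refused whole. The fingers move at their own pace and stop on an object; FORCE is the grip in N (left out, the last holds). Time passes only in rows, so rows that repeat a pose let the fingers close. It gives the time, the measured TCP pose, the force, the opening and the grip force at its end, in the units of the state.
- ctrl.sense(): the state, without advancing time (a new reading comes with each control period).
- ctrl.camera(name): name is "scene" or "top"; returns a dict with "color" (400x640x3 uint8, blue, green, red), "vertical_fov" (degrees; the focal length in pixels is half the picture's height over the tangent of half this angle, whatever the lens; pixels are square), "cx", "cy" (the principal point, pixels), "rvec" (rotation vector, rad) and "tvec" (3), from world to camera coordinates, as OpenCV has them. Camera axes: x right, y down, z forward; pixel columns grow to the right and rows downward; lengths in m; the calibration is good to about 2 mm. A picture is of the moment at which its call begins. There is no depth.
- ctrl.hand_in(): hands the job in; it is judged then, once.
The state is a dict: "clock": time; "q": joint angles; "joint_velocities": joint speeds; "tau": joint torques, N m; "ee_pos": TCP position; "orientation": TCP orientation; "force": force on the tool from outside, world axes, zero at the start; "ft_torque": the same for the moment, N m; "finger_gap": opening from 0.0 (shut) to 1.0 (fully open); "grasp_force": force on a finger pad.
Only numpy, scipy, OpenCV 4.12 (cv2) and the standard library are available. Lean on these libraries where they do the work, as an engineer would, in place of code of your own. Each camera call takes 0.05 s, during which the arm holds its last target. There are 200 camera calls.

## Working session

There is one attempt and no reset: what is moved stays moved. The work goes in short steps, Python scripts to look and compute and a shell command to move; the robot and the scene stay as the last step left them, time stands still between calls to the robot, and variables do not carry over. Pictures are saved under pics/ and viewed, at most 10 in all, crops included, and the job is handed in when it is done.

```bash
mkdir -p pics; ls; cat > h.py <<'E'
import numpy as np,cv2
from cell import ctrl
def cam(n,f=None):
    c=ctrl.camera(n)
    if f: cv2.imwrite('pics/'+f,c['color'])
    return c
def K(c):
    h=c['color'].shape[0]; f=h/2/np.tan(np.radians(c['vertical_fov'])/2)
    return np.array([[f,0,c['cx']],[0,f,c['cy']],[0,0,1.]])
def up(c,uv,z):
    R=cv2.Rodrigues(np.array(c['rvec'],float))[0];t=np.array(c['tvec'],float).ravel()
    d=R.T@np.linalg.solve(K(c),[uv[0],uv[1],1.]);o=-R.T@t
    return (o+d*(z-o[2])/d[2])
def proj(c,P):
    return cv2.projectPoints(np.array(P,float).reshape(-1,3),np.array(c['rvec'],float),np.array(c['tvec'],float),K(c),None)[0].reshape(-1,2)
E
python3 - <<'E'
from h import *
for n in('top','scene'):
    c=cam(n,n+'0.png');print(n,c['vertical_fov'],c['cx'],c['cy'],c['rvec'],c['tvec'],[k for k in c])
print(ctrl.sense(),ctrl.nose_length)
E
```

```text
pics
top 57.11673873843263 325.4955711043329 200.45173046106538 [ 2.11491414 -2.13407884  0.20607811] [-0.04556822  0.52977476  1.1579271 ] ['color', 'vertical_fov', 'cx', 'cy', 'rvec', 'tvec']
scene 57.42829170585858 319.4180675744303 195.99788298735473 [ 2.29424981  1.29662176 -0.37280488] [-0.25815688 -0.34312904  1.44958817] ['color', 'vertical_fov', 'cx', 'cy', 'rvec', 'tvec']
{'clock': 0.1, 'q': array([63.01305921, 23.59535505, -0.72784948, 91.49542491,  0.31984052,
       64.99149841, -4.70965583]), 'joint_velocities': array([ 0.0245174 , -0.13348923, -0.01567319, -0.08399018, -0.02837349,
       -0.06382554, -0.15315258]), 'tau': array([ 3.12684060e-03, -5.89097464e+01,  6.44271299e-01, -2.91713852e+01,
       -5.36631094e-02,  1.44068169e-02,  2.59510080e-05]), 'ee_pos': array([ 0.24480716, -0.57460571,  0.22992143]), 'orientation': array([-1.79919898e+02,  4.92431434e-03,  2.30799135e+01]), 'force': array([-0.0259041 , -0.46631465, -0.44125617]), 'ft_torque': array([ 0.03450404, -0.0003336 , -0.01528576]), 'grasp_force': 0.0, 'finger_gap': 0.9986881480996573} 0.008
```

View pics/top0.png

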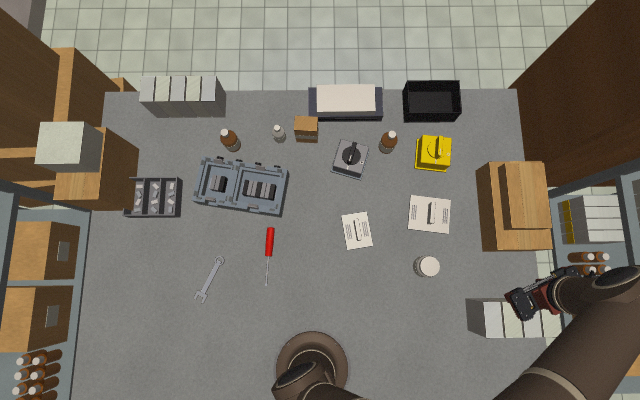

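View pics/scene0.png

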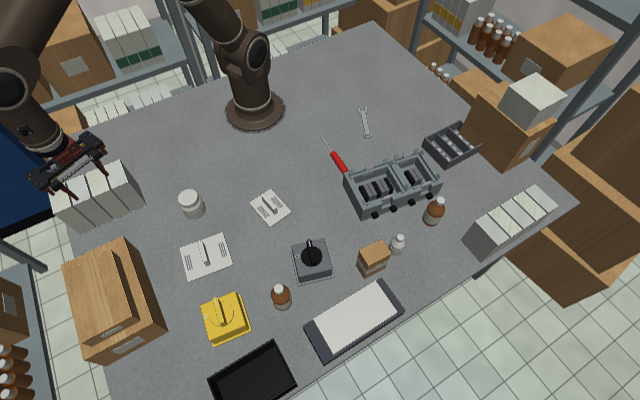

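The top view shows the box at about (241,187), the grey isolator (350,157), the long cover (430,214), the short cover (357,230) and the yellow decoy (434,153). I'll enlarge it.

```bash
python3 - <<'E'
from h import *
im=cv2.imread('pics/top0.png')[125:282,190:456]
cv2.imwrite('pics/crop1.png',cv2.resize(im,None,fx=3,fy=3,interpolation=cv2.INTER_CUBIC))
im=cv2.imread('pics/scene0.png')[140:300,170:450]
cv2.imwrite('pics/crop2.png',cv2.resize(im,None,fx=2.8,fy=2.8,interpolation=cv2.INTER_CUBIC))
E
```

```text
(no output)
```

View pics/crop1.png

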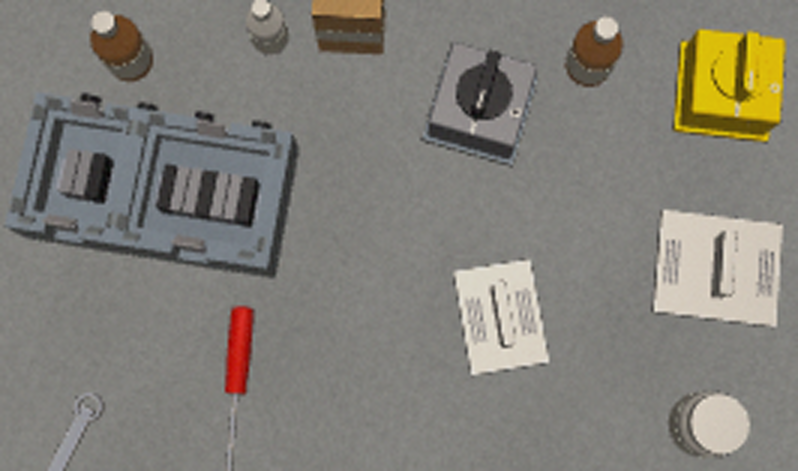

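View pics/crop2.png

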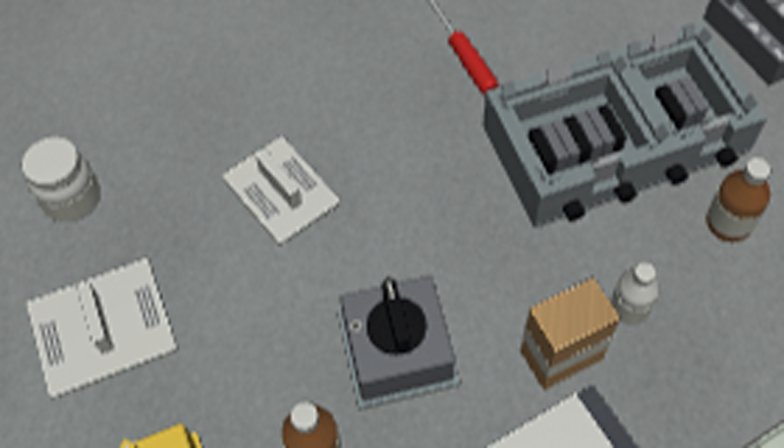

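Crop 1 shows the covers clear of their surroundings. The short bay is on the left of the box (+y) and the handle's pointed end is at the bar mark near (475,128). Next I fit model outlines to the edges in both cameras.

```bash
cat > fit.py <<'E'
from h import *
from scipy.optimize import minimize
def rect(w,h,z,cx=0,cy=0,n=60):
    s=np.linspace(-.5,.5,n);o=np.ones(n)*.5
    x=np.r_[s,s,o,-o]*w+cx;y=np.r_[o,-o,s,s]*h+cy
    return np.c_[x,y,np.full(4*n,z)]
a=np.linspace(0,2*np.pi,120)
M={'long':rect(.118,.138,.010),'short':rect(.118,.088,.010),
'dbox':np.r_[rect(.152,.286,.076),rect(.124,.144,.076,0,-.057),rect(.124,.094,.076,0,.082)],
'iso':np.r_[rect(.1,.1,.065),np.c_[.031*np.cos(a),.031*np.sin(a),0*a+.073]]}
def place(m,p):
    c,s=np.cos(p[2]),np.sin(p[2]);return np.c_[m[:,0]*c-m[:,1]*s+p[0],m[:,0]*s+m[:,1]*c+p[1],m[:,2]]
def grads(c,s):
    g=cv2.GaussianBlur(cv2.cvtColor(c['color'],cv2.COLOR_BGR2GRAY).astype(np.float32),(0,0),s)
    return np.minimum(np.hypot(cv2.Sobel(g,3+2,1,0),cv2.Sobel(g,5,0,1)),100)
def fit(name,p0,cams):
    p=np.array(p0,float)
    for s in(2.5,1.2,.7):
        G=[(c,grads(c,s).astype(np.float32)) for c in cams]
        def cost(q):
            P=place(M[name],q*[1,1,10]); 
            return -sum(cv2.remap(g,proj(c,P).astype(np.float32),None,cv2.INTER_LINEAR).mean() for c,g in G)
        q=p*[1,1,.1];d=.004*s
        r=minimize(cost,q,method='Nelder-Mead',options=dict(initial_simplex=[q,q+[d,0,0],q+[0,d,0],q+[0,0,d*.5]],xatol=1e-5,fatol=1e-4))
        p=r.x*[1,1,10]
    return p,r.fun
E
python3 - <<'E'
from fit import *
T,S=cam('top'),cam('scene')
u=lambda x,y:(190+x/3-.33,125+y/3-.33)
g={'long':([(663,210),(783,222),(776,326),(654,313)],.01),'short':([(453,269),(530,259),(549,362),(472,375)],.01),
'dbox':([(36,94),(297,133),(272,265),(5,226)],.076),'iso':([(453,43),(537,65),(513,157),(430,135)],.065)}
ov={'t':T['color'].copy(),'s':S['color'].copy()}
for n,(pp,z) in g.items():
    W=np.array([up(T,u(*q),z) for q in pp]);c=W.mean(0);d=(W[0]+W[1]-W[2]-W[3])/2
    p0=[c[0],c[1],np.arctan2(d[1],d[0])]
    print(n,'manual',np.round(p0,4),'sides',np.round(np.linalg.norm(W-np.roll(W,1,0),axis=1),3))
    for l,cs in(('top',[T]),('sc',[S]),('both',[T,S])):
        p,f=fit(n,p0,cs);print('  ',l,np.round(p[:2],4),round(np.degrees(p[2]),2),round(f,1))
    for k,c in(('t',T),('s',S)):
        for q in proj(c,place(M[n],p)): cv2.circle(ov[k],tuple(int(round(v*8)) for v in q),2,(0,0,255),-1,cv2.LINE_AA,3)
for t,z,q in(('bar',.065,(475,128)),('rnd',.065,(515,112))): print(t,up(T,u(*q),z))
a=cv2.resize(ov['t'][115:285,185:460],(800,495));b=cv2.resize(ov['s'][140:300,170:450],(800,457))
cv2.imwrite('pics/ov.png',cv2.resize(np.r_[a,b],(500,595)))
E
```

```text
long manual [ 0.4882 -0.4011 -0.1383] sides [0.119 0.136 0.119 0.136]Traceback (most recent call last):
  File "<stdin>", line 12, in <module>
  File "fit.py", line 24, in fit
    r=minimize(cost,q,method='Nelder-Mead',options=dict(initial_simplex=[q,q+[d,0,0],q+[0,d,0],q+[0,0,d*.5]],xatol=1e-5,fatol=1e-4))
    res = _minimize_neldermead(fun, x0, args, callback, bounds=bounds,
                               **options)
    fsim[k] = func(sim[k])
              ~~~~^^^^^^^^
    fx = function(np.copy(x), *(wrapper_args + args))
  File "fit.py", line 22, in cost
    return -sum(cv2.remap(g,proj(c,P).astype(np.float32),None,cv2.INTER_LINEAR).mean() for c,g in G)
            ~~~^^^^^^^^^^^^^^^^^^^^^^^^^^^^^^^^^^^^^^^^^^^^^^^^^^^^^^^^^^^^^^^^^^^^^^^^^^^^^^^^^^^^^
  File "fit.py", line 22, in <genexpr>
    return -sum(cv2.remap(g,proj(c,P).astype(np.float32),None,cv2.INTER_LINEAR).mean() for c,g in G)
                ~~~~~~~~~^^^^^^^^^^^^^^^^^^^^^^^^^^^^^^^^^^^^^^^^^^^^^^^^^^^^^^
cv2.error: OpenCV(4.12.0) /io/opencv/modules/imgproc/src/imgwarp.cpp:1821: error: (-215:Assertion failed) ((map1.type() == CV_32FC2 || map1.type() == CV_16SC2) && map2.empty()) || (map1.type() == CV_32FC1 && map2.type() == CV_32FC1) in function 'remap'
```

```bash
sed -i 's/proj(c,P).astype(np.float32),None/proj(c,P).astype(np.float32)[:,None],None/; s/np.minimum(np.hypot/np.minimum(.02*np.hypot/' fit.py
python3 - <<'E'
from fit import *
T,S=cam('top'),cam('scene')
u=lambda x,y:(190+x/3-.33,125+y/3-.33)
g={'long':([(663,210),(783,222),(776,326),(654,313)],.01),'short':([(453,269),(530,259),(549,362),(472,375)],.01),
'dbox':([(36,94),(297,133),(272,265),(5,226)],.076),'iso':([(453,43),(537,65),(513,157),(430,135)],.065)}
ov={'t':T['color'].copy(),'s':S['color'].copy()}
for n,(pp,z) in g.items():
    W=np.array([up(T,u(*q),z) for q in pp]);c=W.mean(0);d=(W[0]+W[1]-W[2]-W[3])/2
    p0=[c[0],c[1],np.arctan2(d[1],d[0])]
    print(n,'manual',np.round(p0,4),'sides',np.round(np.linalg.norm(W-np.roll(W,1,0),axis=1),3))
    for l,cs in(('top',[T]),('sc',[S]),('both',[T,S])):
        p,f=fit(n,p0,cs);print('  ',l,np.round(p[:2],4),round(np.degrees(p[2]),2),round(f,1))
    for k,c in(('t',T),('s',S)):
        for q in proj(c,place(M[n],p)): cv2.circle(ov[k],tuple(int(round(v*8)) for v in q),2,(0,0,255),-1,cv2.LINE_AA,3)
for t,z,q in(('bar',.065,(475,128)),('rnd',.065,(515,112))): print(t,up(T,u(*q),z))
a=cv2.resize(ov['t'][115:285,185:460],(800,495));b=cv2.resize(ov['s'][140:300,170:450],(800,457))
cv2.imwrite('pics/ov.png',cv2.resize(np.r_[a,b],(500,595)))
E
```

```text
long manual [ 0.4882 -0.4011 -0.1383] sides [0.119 0.136 0.119 0.136]
   top [ 0.4889 -0.401 ] -7.65 -4.6
   sc [ 0.4882 -0.3981] -7.57 -4.0
   both [ 0.4885 -0.3994] -7.65 -8.3
short manual [ 0.4356 -0.154   0.1547] sides [0.12  0.088 0.117 0.087]
   top [ 0.4357 -0.1538] 8.66 -5.0
   sc [ 0.4354 -0.1511] 8.73 -3.9
   both [ 0.4356 -0.1526] 8.66 -8.6
dbox manual [ 0.5803  0.225  -0.1709] sides [0.149 0.29  0.147 0.29 ]
   top [0.5851 0.2293] -11.61 -1.5
   sc [0.5742 0.234 ] -9.93 -2.2
   both [0.6329 0.2231] -9.87 -3.6
iso manual [ 0.6698 -0.1355 -0.2621] sides [0.11  0.097 0.109 0.094]
   top [ 0.6774 -0.1346] -16.77 -2.9
   sc [ 0.678  -0.1342] -17.61 -3.1
   both [ 0.6777 -0.1344] -17.36 -6.0
bar [ 0.63728397 -0.12568469  0.065     ]
rnd [ 0.65522689 -0.17026907  0.065     ]
```

View pics/ov.png

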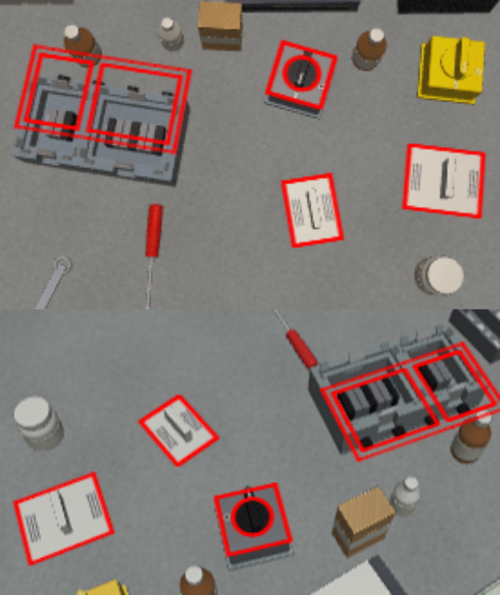

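The overlay shows the cover and isolator outlines sitting exactly on their edges. The box fit failed, so I'll redo it later. I'm moving to the handle now.

```bash
cat > go.py <<'E'
import sys,numpy as np
from cell import ctrl
x,y,z,yaw=map(float,sys.argv[1:5]);s=ctrl.sense();p=s['ee_pos'];w=s['orientation'][2]
R=np.array([[np.cos(np.radians(w)),np.sin(np.radians(w)),0],[np.sin(np.radians(w)),-np.cos(np.radians(w)),0],[0,0,-1]]).T
d=(yaw-w+90)%180-90
print('shift mm',np.round(R.T@(np.array([x,y,z])-p)*1000,1),'roll',round(-np.radians(d),3),'rows>=',abs(d)/10.7,'q',np.round(s['q']),'F',np.round(s['force'],1),'t',s['clock'])
E
python3 go.py .6777 -.1344 .2 -17.4
python3 - <<'E'
from fit import *
T,S=cam('top'),cam('scene')
for p0 in([.583,.226,-.18],[.578,.228,-.175]):
  for l,cs in(('top',[T]),('sc',[S]),('both',[T,S])):
    p,f=fit('dbox',p0,cs);print('  ',l,np.round(p[:2],4),round(np.degrees(p[2]),2),round(f,2))
# rim-plane rectified view, both cameras, 1.25 px/mm about (0.58,.227): right=-y, down=-x
o=[]
for c in(T,S):
    k=1.25;W=[(.70,.39),(.70,.07),(.46,.07),(.46,.39)]
    src=proj(c,[(x,y,.076) for x,y in W]).astype(np.float32)
    dst=np.float32([((.39-y)*2400,(.70-x)*1200*2) for x,y in W])[:]
    o.append(cv2.warpPerspective(c['color'],cv2.getPerspectiveTransform(src,dst/1.92*1),(400,300),flags=cv2.INTER_CUBIC))
cv2.imwrite('pics/box.png',np.hstack(o))
E
```

```text
shift mm [ 570.8 -235.5   30.4] roll 0.707 rows>= 3.7831587136800584 q [63. 24. -1. 91.  0. 65. -5.] F [ 0.6 -0.4 -0.6] t 0.3
   top [0.6066 0.2332] -9.03 -1.42
   sc [0.6335 0.2242] -9.8 -2.44
   both [0.5951 0.2292] -9.56 -3.5
   top [0.5852 0.2293] -11.55 -1.5
   sc [0.5741 0.234 ] -9.77 -2.17
   both [0.5707 0.2335] -9.48 -3.92
```

View pics/box.png

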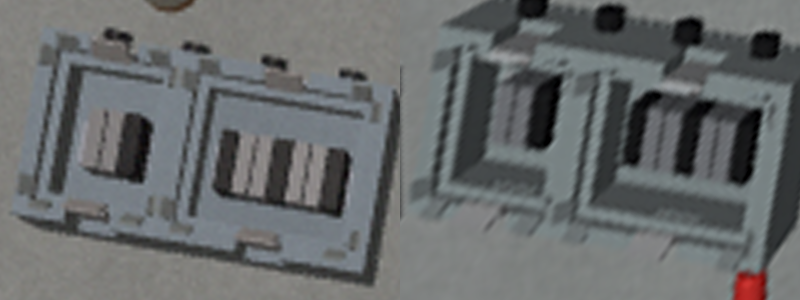

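The rectified rim views show the box's top-camera rim corners at (42,30), (400,88), (365,272) and (12,215). The clip pairs centre at (100,128) and (271,161), 139 mm apart as they should be, which gives a yaw of about -10.9°. Now the move to the handle.

```bash
python3 -m crank '[50,-20,-50,0.1,87, 110,-45,-50,0.25,87, 170,-70,-40,0.4,87, 225,-94,-30,0.55,87, 280,-118,-20,0.65,87, 335,-140,-10,0.707,87, 390,-163,0,0.707,87, 445,-185,10,0.707,87, 500,-208,20,0.707,87, 550,-228,30,0.707,87, 571,-235.5,30,0.707,87, 571,-235.5,30,0.707,87, 571,-235.5,30,0.707,87]' 40; python3 go.py .6777 -.1344 .088 -17.4
cat > ovb.py <<'E'
from fit import *
import sys
T,S=cam('top'),cam('scene')
T['color']=cv2.imread('pics/top0.png');S['color']=cv2.imread('pics/scene0.png')
p=[float(sys.argv[1]),float(sys.argv[2]),np.radians(float(sys.argv[3]))]
def clips():
    o=[]
    for cy in(-.057,.082):
        for sx in(-1,1): o.append(np.c_[np.full(20,sx*.059),np.linspace(-.015,.015,20)+cy,np.full(20,.080)])
    return np.concatenate(o)
o=[]
for c,(x0,y0,x1,y1) in((T,(188,150,293,220)),(S,(338,140,446,222))):
    k=7;im=cv2.resize(c['color'][y0:y1,x0:x1],None,fx=k,fy=k,interpolation=cv2.INTER_CUBIC)
    for m,col in((M['dbox'],(0,0,255)),(rect(.152,.286,.0),(0,255,0))):
        for q in proj(c,place(m,p))[::2]:
            v=((q-[x0,y0]+.5)*k-.5).round().astype(int); cv2.circle(im,tuple(int(i) for i in v),1,col,-1)
    o.append(cv2.resize(im,(800,int(im.shape[0]*800/im.shape[1]))))
im=np.vstack(o);cv2.imwrite('pics/'+sys.argv[4],cv2.resize(im,(int(800*600/im.shape[0]),600)))
E
python3 ovb.py .580 .2265 -10.9 ovb.png
```

```text
clock: 2.02
ee_pos: [0.677, -0.1372, 0.2011]
orientation: [179.9, -0.0, -17.6]
force: [0.7, -1.0, -0.4]
finger_gap: 0.996
grasp_force: 0.0
shift mm [ -0.2  -2.8 113.1] roll -0.003 rows>= 0.01680626083894061 q [  11.   31.   -5.   83.    3.   66. -103.] F [ 0.7 -1.  -0.4] t 2.025
```

View pics/ovb.png

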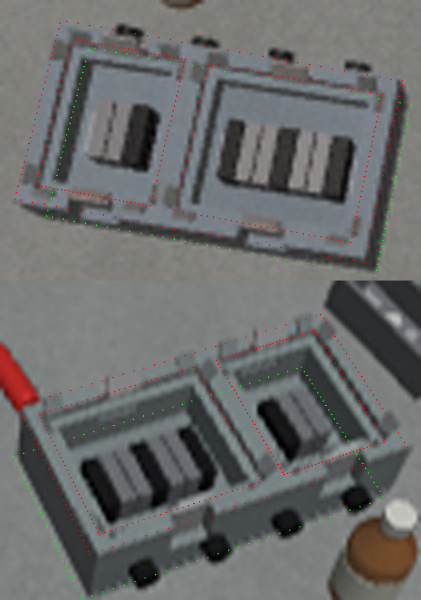

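The overlay of the box at (0.580, 0.2265, -10.9°) matches the rim and foot in both views to within a couple of mm. Next: down on the handle, grip it, and run a bounded refinement of the box.

```bash
python3 -m crank '[0,-1.5,40,0,87, 0,-2.5,80,0,87, 0,-2.5,112,0,87, 0,-2.5,112,0,87, 0,-2.5,112,0,87]'; python3 go.py .6777 -.1344 .088 -17.4
python3 - <<'E'
from fit import *
T,S=cam('top'),cam('scene')
T['color']=cv2.imread('pics/top0.png');S['color']=cv2.imread('pics/scene0.png')
M['outer']=rect(.152,.286,.076)
for nm in('outer','dbox'):
 for l,cs in(('top',[T]),('sc',[S]),('both',[T,S])):
  G=[(c,grads(c,1.)) for c in cs];best=[]
  for dx in np.arange(-6,6.1,1):
   for dy in np.arange(-6,6.1,1):
    for a in np.arange(-12.4,-9.3,.5):
     P=place(M[nm],[.58+dx/1e3,.2265+dy/1e3,np.radians(a)])
     best.append((sum(cv2.remap(g.astype(np.float32),proj(c,P).astype(np.float32)[:,None],None,1).mean() for c,g in G),dx,dy,round(a,1)))
  best.sort(reverse=True);print(nm,l,[tuple(np.round(b,2)) for b in best[:3]])
E
```

```text
clock: 2.75
ee_pos: [0.6793, -0.1333, 0.0904]
orientation: [-180.0, -0.1, -17.5]
force: [0.1, 0.4, -0.2]
finger_gap: 0.989
grasp_force: 0.0
shift mm [-1.2  1.6  2.4] roll -0.002 rows>= 0.00977695026645673 q [  11.   38.   -5.   88.    4.   54. -104.] F [ 0.1  0.4 -0.2] t 2.75
outer top [(np.float64(1.86), np.float64(0.0), np.float64(2.0), np.float64(-9.4)), (np.float64(1.86), np.float64(0.0), np.float64(2.0), np.float64(-9.9)), (np.float64(1.85), np.float64(1.0), np.float64(2.0), np.float64(-9.9))]
outer sc [(np.float64(1.71), np.float64(1.0), np.float64(4.0), np.float64(-9.9)), (np.float64(1.71), np.float64(1.0), np.float64(3.0), np.float64(-9.9)), (np.float64(1.71), np.float64(1.0), np.float64(4.0), np.float64(-10.4))]
outer both [(np.float64(3.52), np.float64(1.0), np.float64(2.0), np.float64(-9.9)), (np.float64(3.51), np.float64(0.0), np.float64(2.0), np.float64(-9.9)), (np.float64(3.51), np.float64(1.0), np.float64(3.0), np.float64(-9.9))]
dbox top [(np.float64(1.38), np.float64(-6.0), np.float64(-6.0), np.float64(-12.4)), (np.float64(1.35), np.float64(-6.0), np.float64(-6.0), np.float64(-11.9)), (np.float64(1.35), np.float64(-6.0), np.float64(6.0), np.float64(-12.4))]
dbox sc [(np.float64(1.78), np.float64(-5.0), np.float64(6.0), np.float64(-9.4)), (np.float64(1.78), np.float64(-5.0), np.float64(6.0), np.float64(-9.9)), (np.float64(1.78), np.float64(-4.0), np.float64(6.0), np.float64(-9.9))]
dbox both [(np.float64(3.04), np.float64(-6.0), np.float64(6.0), np.float64(-10.9)), (np.float64(3.03), np.float64(-6.0), np.float64(6.0), np.float64(-11.4)), (np.float64(3.03), np.float64(-6.0), np.float64(6.0), np.float64(-10.4))]
```

```bash
python3 -m crank '[-1,1.5,2,0,87, -1,1.5,2,0,8, -1,1.5,2,0,8, -1,1.5,2,0,8, -1,1.5,2,0,8, -1,1.5,2,0,8, -1,1.5,2,0,8, -1,1.5,2,0,8]' 30; python3 go.py .6777 -.1344 .088 -17.4
```

```text
clock: 3.85
ee_pos: [0.6773, -0.1333, 0.0866]
orientation: [180.0, 0.0, -17.4]
force: [-0.3, 0.8, -0.6]
finger_gap: 0.232
grasp_force: 0.0
shift mm [ 0.7  1.  -1.4] roll -0.001 rows>= 0.0030454840380161525 q [  11.   38.   -5.   89.    4.   54. -103.] F [-0.3  0.8 -0.6] t 3.85
```

```bash
python3 -m crank '[0,0,0,0,8, 0,0,0,0,8, 0,0,0,0,8, 0,0,0,0,8, 0,0,0,-0.17,8, 0,0,0,-0.34,8, 0,0,0,-0.51,8, 0,0,0,-0.68,8, 0,0,0,-0.85,8, 0,0,0,-1.02,8, 0,0,0,-1.18,8, 0,0,0,-1.31,8, 0,0,0,-1.33,8, 0,0,0,-1.33,8, 0,0,0,-1.33,8]' 30; python3 go.py .6777 -.1344 .2 57; python3 -c "from cell import ctrl;print(ctrl.sense()['ft_torque'])"
```

```text
clock: 5.72
ee_pos: [0.6767, -0.1333, 0.0866]
orientation: [-179.9, 0.0, 58.6]
force: [-4.8, -2.9, 2.7]
finger_gap: 0.161
grasp_force: 30.3
shift mm [  -0.4    1.4 -113.4] roll 0.027 rows>= 0.1467712241179113 q [ 23.  40. -24.  88.  18.  56. -38.] F [-4.8 -2.9  2.7] t 5.725
[-0.55074245  1.02530096 -0.63170139]
```

```bash
python3 -m crank '[0,0,0,0.02,45, 0,0,0,0.02,45, 0,0,0,0.02,45, 0,0,0,0.02,45, 0,0,-50,0.02,50, 0,0,-100,0.02,60, 0,0,-130,0.02,60, 0,0,-130,0.02,60]' 30; python3 go.py .4356 -.1526 .06 8.66
python3 - <<'E'
from h import *
T,S=cam('top','t1.png'),cam('scene')
p=proj(S,[(.6777,-.1344,.1)])[0].astype(int); q=proj(T,[(.6777,-.1344,.1)])[0].astype(int)
f=lambda c,p:cv2.resize(c['color'][p[1]-32:p[1]+33,p[0]-38:p[0]+39],(400,330),interpolation=2)
cv2.imwrite('pics/h1.png',np.hstack([f(T,q),f(S,p)]))
E
```

```text
clock: 6.72
ee_pos: [0.6788, -0.1333, 0.2198]
orientation: [179.7, -0.1, 57.6]
force: [0.0, 0.3, -1.2]
finger_gap: 0.685
grasp_force: 0.0
shift mm [-146.6 -195.   159.8] roll 0.854 rows>= 4.575250818758147 q [ 23.  33. -26.  81.  15.  69. -36.] F [ 0.   0.3 -1.2] t 6.725
```

View pics/h1.png

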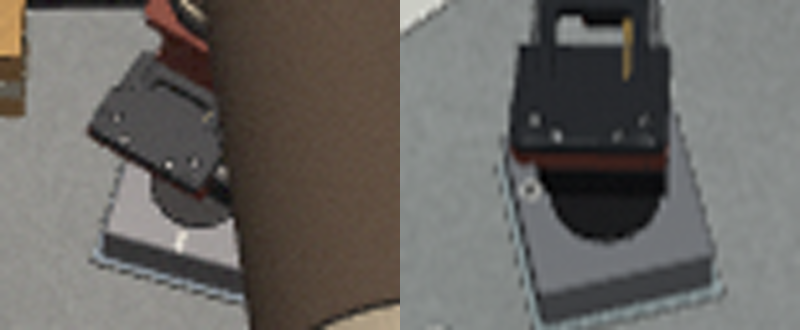

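The picture shows the bar mark uncovered, with the gripper hiding the rest. The arm followed the full 76° turn. I go to the short cover.

```bash
python3 -m crank '[-35,-45,0,0.17,60, -70,-92,20,0.34,60, -107,-140,60,0.51,60, -146.6,-195,100,0.68,60, -146.6,-195,140,0.854,60, -146.6,-195,155,0.854,60, -146.6,-195,160,0.854,60, -146.6,-195,160,0.854,60, -146.6,-195,160,0.854,60]' 30; python3 go.py .4356 -.1526 .024 8.66
```

```text
clock: 7.95
ee_pos: [0.4357, -0.1527, 0.0576]
orientation: [180.0, -0.1, 8.8]
force: [-0.6, 1.5, -0.7]
finger_gap: 0.684
grasp_force: 0.0
shift mm [-0.  -0.1 33.6] roll 0.002 rows>= 0.01086056754115471 q [ 26.  23. -16. 122.  10.  36. -78.] F [-0.6  1.5 -0.7] t 7.95
```

```bash
python3 -m crank '[0,0,25,0,60, 0,0,34,0,60, 0,0,34,0,60, 0,0,34,0,8, 0,0,34,0,8, 0,0,34,0,8, 0,0,34,0,8, 0,0,34,0,8, 0,0,34,0,8, 0,0,34,0,8, 0,0,34,0,8, 0,0,-20,0,8, 0,0,-80,0,8, 0,0,-120,0,8, 0,0,-120,0,8, 0,0,-120,0,8]' 45; python3 go.py .5949 .3097 .18 -10.1
python3 - <<'E'
from h import *
T,S=cam('top','t2.png'),cam('scene')
y=np.radians(-17.3);c=np.array([.6777,-.1344])
for C in(T,S):
  print([int(cv2.cvtColor(C['color'],6)[tuple(proj(C,[np.r_[c+r*np.array([np.cos(y+np.pi+a),np.sin(y+np.pi+a)]),.111]])[0].round().astype(int)[::-1])]) for a in(0,.65,1.3) for r in(.022,.028,.033)])
E
```

```text
clock: 9.95
ee_pos: [0.4333, -0.1526, 0.1757]
orientation: [-180.0, 0.1, 8.7]
force: [-0.4, 0.4, -2.1]
finger_gap: 0.154
grasp_force: 45.0
shift mm [ 229.5 -432.6   -4.3] roll 0.328 rows>= 1.7559249735195255 q [ 30.  12. -19. 116.   5.  52. -73.] F [-0.4  0.4 -2.1] t 9.95
[63, 64, 65, 22, 21, 53, 105, 145, 178]
[116, 153, 131, 112, 111, 112, 129, 162, 65]
```

```bash
python3 -m crank '[20,-38,-10,0.05,8, 45,-85,-15,0.1,8, 70,-132,-15,0.15,8, 95,-180,-15,0.2,8, 120,-227,-15,0.25,8, 145,-274,-15,0.3,8, 170,-321,-15,0.328,8, 195,-368,-10,0.328,8, 215,-406,-5,0.328,8, 226,-426,-4,0.328,8, 229.5,-432.6,-4,0.328,8, 229.5,-432.6,-4,0.328,8, 229.5,-432.6,-4,0.328,8, 229.5,-432.6,-4,0.328,8, 229.5,-432.6,-4,0.328,8]' 45; python3 go.py .5949 .3097 .135 -10.1
python3 - <<'E'
from h import *
T,S=cam('top','t3.png'),cam('scene','s3.png')
f=lambda c,x0,y0:cv2.resize(c['color'][y0:y0+105,x0:x0+140],(400,300),interpolation=2)
cv2.imwrite('pics/m3.png',np.vstack([np.hstack([f(T,180,115),f(S,330,100)]),np.hstack([f(T,280,100),f(S,250,200)])]))
E
```

```text
clock: 11.92
ee_pos: [0.5957, 0.309, 0.181]
orientation: [180.0, -0.0, -10.1]
force: [-0.2, -0.0, -1.6]
finger_gap: 0.156
grasp_force: 45.0
shift mm [-1.  -0.6 46. ] roll -0.001 rows>= 0.004139640901919669 q [ -16.   32.  -24.   86.   14.   64. -142.] F [-0.2 -0.  -1.6] t 11.925
```

View pics/m3.png

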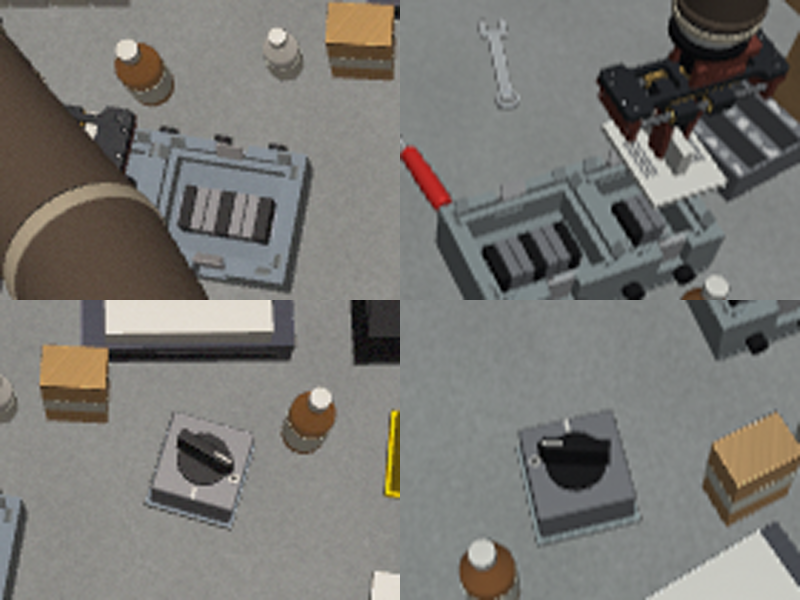

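The picture shows the handle off with its pointer at the round mark, and the cover held level above the short bay. Next, the cover's pose in the hand.

```bash
python3 - <<'E'
from fit import *
S=cam('scene');e=ctrl.sense()['ee_pos']
M['s2']=rect(.118,.088,e[2]-.0236+.010)
p,f=fit('s2',[e[0],e[1]+.0015,np.radians(-10.1)],[S]);print(p[:2]-e[:2]-[-.0002,.0015],np.degrees(p[2]),f,e)
E
```

```text
[ 0.00264634 -0.00104655] -10.651769755217874 -4.716813564300537 [0.59564582 0.30941768 0.18083749]
```

```bash
python3 -m crank '[-2.5,0,30,0,8, -2.5,0,50,0,8, -2.5,0,60,0,8, -2.5,0,68,0,8, -2.5,0,74,0,8, -2.5,0,78,0,8, -2.5,0,82,0,8, -2.5,0,86,0,8, -2.5,0,88,0,8, -2.5,0,90,0,8, -2.5,0,92,0,8, -2.5,0,92,0,8]' 45; python3 go.py .5949 .3097 .09 -10.1
```

```text
clock: 13.58
ee_pos: [0.593, 0.3098, 0.0888]
orientation: [180.0, 0.0, -10.1]
force: [-1.8, -1.2, 2.6]
finger_gap: 0.153
grasp_force: 45.0
shift mm [ 1.8 -0.3 -1.2] roll -0.0 rows>= 0.001161894315182253 q [ -17.   38.  -22.   91.   17.   55. -145.] F [-1.8 -1.2  2.6] t 13.575
```

```bash
python3 -m crank '[0,0,2,0,8, 0,0,4,0,8, 0,0,6,0,8, 0,0,6,0,8]' 45; python3 go.py .5949 .3097 .09 -10.1
```

```text
clock: 14.08
ee_pos: [0.5931, 0.3097, 0.0887]
orientation: [180.0, -0.1, -10.1]
force: [-16.7, -12.7, 42.3]
finger_gap: 0.156
grasp_force: 45.0
shift mm [ 1.8 -0.3 -1.3] roll -0.001 rows>= 0.0035464160845933047 q [ -17.   38.  -22.   91.   17.   54. -145.] F [-16.7 -12.7  42.3] t 14.075
```

```bash
python3 -m crank '[0,0,-1,0,8, 0,0,-1,0,40, 0,0,-1,0,40, 0,0,-1,0,40, 0,0,-1,0,40, 0,0,-40,0,50, 0,0,-90,0,60, 0,0,-110,0,60, 0,0,-110,0,60]' 45; python3 go.py .4885 -.3994 .065 -7.65
python3 - <<'E'
from fit import *
S=cam('scene');b=cv2.cvtColor(S['color'],6)
M['s2']=rect(.118,.088,.076)
for z in(.076,.082,.09):
  M['s2']=rect(.118,.088,z);p,f=fit('s2',[.5945,.311,np.radians(-10.1)],[S]);print(z,p[:2],np.degrees(p[2]),f)
E
```

```text
clock: 15.2
ee_pos: [0.5936, 0.3103, 0.1933]
orientation: [-179.9, -0.1, -10.1]
force: [0.4, 0.4, 0.9]
finger_gap: 0.678
grasp_force: 0.0
shift mm [ 21.1 717.1 128.3] roll -0.043 rows>= 0.22961959747788988 q [ -16.   32.  -24.   86.   14.   65. -142.] F [0.4 0.4 0.9] t 15.2
0.076 [0.59463626 0.30976174] -10.201783193233846 -4.800177097320557
0.082 [0.59738489 0.3057994 ] -10.088705282347506 -4.6911187171936035
0.09 [0.60142293 0.30050351] -10.235503836194312 -4.502787113189697
```

The cover fits best at the seated height, yaw -10.2°, so it's home. On to the long cover.

```bash
python3 -m crank '[2,55,0,0,60, 4,115,0,0,60, 6,175,0,0,60, 8,235,0,0,60, 10,295,0,0,60, 12,355,0,0,60, 14,415,0,0,60, 15,475,0,0,60, 17,535,0,0,60, 19,595,20,-0.043,60, 20,655,60,-0.043,60, 21,700,90,-0.043,60, 21.1,717,115,-0.043,60, 21.1,717,128,-0.043,60, 21.1,717,128,-0.043,60, 21.1,717,128,-0.043,60, 21.1,717,128,-0.043,60]' 45; python3 go.py .4885 -.3994 .024 -7.65
```

```text
clock: 17.38
ee_pos: [0.4893, -0.3989, 0.066]
orientation: [180.0, -0.1, -7.5]
force: [0.2, 0.9, -0.4]
finger_gap: 0.685
grasp_force: 0.0
shift mm [-0.7  0.6 42. ] roll 0.002 rows>= 0.009572178304542364 q [ 44.  35. -13.  98.  10.  48. -71.] F [ 0.2  0.9 -0.4] t 17.375
```

```bash
python3 -m crank '[-0.5,0.5,25,0,60, -0.5,0.5,42,0,60, -0.5,0.5,42,0,60, -0.5,0.5,42,0,8, -0.5,0.5,42,0,8, -0.5,0.5,42,0,8, -0.5,0.5,42,0,8, -0.5,0.5,42,0,8, -0.5,0.5,42,0,8, -0.5,0.5,42,0,8, -0.5,0.5,42,0,8, 0,0,0,0,8, 0,0,-60,0,8, 0,0,-120,0,8, 0,0,-120,0,8, 0,0,-120,0,8]' 45; python3 go.py .5702 .1722 .185 -10.2
```

```text
clock: 19.38
ee_pos: [0.4875, -0.3994, 0.1837]
orientation: [-180.0, 0.1, -7.6]
force: [-0.4, -0.3, -3.0]
finger_gap: 0.158
grasp_force: 45.0
shift mm [   6.  -577.5   -1.3] roll 0.045 rows>= 0.2390387615927693 q [ 45.  27. -14.  93.   7.  61. -69.] F [-0.4 -0.3 -3. ] t 19.375
```

```bash
python3 -m crank '[1,-40,-10,0,8, 1,-90,-10,0,8, 2,-145,-10,0,8, 2,-200,-10,0,8, 3,-255,-10,0,8, 3,-310,-10,0.045,8, 4,-365,-10,0.045,8, 4,-420,-10,0.045,8, 5,-475,-10,0.045,8, 5,-525,-5,0.045,8, 6,-560,-1,0.045,8, 6,-574,-1,0.045,8, 6,-577.5,-1,0.045,8, 6,-577.5,-1,0.045,8, 6,-577.5,-1,0.045,8, 6,-577.5,-1,0.045,8, 6,-577.5,-1,0.045,8]' 45; python3 go.py .5702 .1722 .09 -10.2
python3 - <<'E'
from fit import *
S=cam('scene');e=ctrl.sense()['ee_pos']
M['s2']=rect(.118,.138,e[2]-.0236+.010)
p,f=fit('s2',[e[0],e[1]+.0015,np.radians(-10.1)],[S]);print(p[:2]-e[:2]-[-.0002,.0015],np.degrees(p[2]),f,e)
E
```

```text
clock: 21.5
ee_pos: [0.5709, 0.1715, 0.1858]
orientation: [180.0, -0.0, -10.3]
force: [0.2, 1.2, -2.4]
finger_gap: 0.161
grasp_force: 45.0
shift mm [-0.9 -0.5 95.8] roll -0.001 rows>= 0.005053042808632416 q [  -3.   25.  -25.   97.   12.   60. -132.] F [ 0.2  1.2 -2.4] t 21.5
[ 0.00201993 -0.00052985] -9.789415377641529 -4.096139430999756 [0.57092121 0.17171632 0.18579933]
```

```bash
python3 -m crank '[-2.5,-0.5,30,0,8, -2.5,-0.5,55,0,8, -2.5,-0.5,66,0,8, -2.5,-0.5,73,0,8, -2.5,-0.5,79,0,8, -2.5,-0.5,83,0,8, -2.5,-0.5,87,0,8, -2.5,-0.5,91,0,8, -2.5,-0.5,93,0,8, -2.5,-0.5,95,0,8, -2.5,-0.5,97,0,8, -2.5,-0.5,97,0,8]' 45; python3 go.py .5702 .1722 .09 -10.2
```

```text
clock: 23.05
ee_pos: [0.5689, 0.1728, 0.0888]
orientation: [180.0, -0.0, -10.2]
force: [4.6, -1.0, 1.9]
finger_gap: 0.16
grasp_force: 45.0
shift mm [ 1.4  0.3 -1.2] roll -0.0 rows>= 0.002675001949904329 q [  -5.   31.  -23.  102.   16.   49. -135.] F [ 4.6 -1.   1.9] t 23.05
```

```bash
python3 -m crank '[0,0,2,0,8, 0,0,4,0,8, 0,0,6,0,8, 0,0,6,0,8]' 45; python3 go.py .5702 .1722 .09 -10.2
```

```text
clock: 23.55
ee_pos: [0.5691, 0.1727, 0.0886]
orientation: [179.9, -0.2, -10.3]
force: [-14.4, -9.1, 52.2]
finger_gap: 0.158
grasp_force: 45.0
shift mm [ 1.2  0.3 -1.4] roll -0.001 rows>= 0.004875408010089733 q [  -5.   31.  -23.  103.   16.   49. -135.] F [-14.4  -9.1  52.2] t 23.55
```

```bash
python3 -m crank '[0,0,-1,0,8, 0,0,-1,0,40, 0,0,-1,0,40, 0,0,-1,0,40, 0,0,-1,0,40, 0,0,-40,0,50, 0,0,-90,0,60, 0,0,-110,0,60, 0,0,-110,0,60]' 45; python3 go.py .6777 -.1335 .18 57.3
python3 - <<'E'
from fit import *
S=cam('scene')
for n,h,p0 in(('long',.138,[.570,.173]),('short',.088,[.5945,.31])):
 for z in(.076,.084):
  M['s2']=rect(.118,h,z);p,f=fit('s2',p0+[np.radians(-10.1)],[S]);print(n,z,p[:2],np.degrees(p[2]),f)
E
```

```text
clock: 24.68
ee_pos: [0.5684, 0.1735, 0.1933]
orientation: [-180.0, -0.0, -10.2]
force: [0.6, 0.1, -0.2]
finger_gap: 0.683
grasp_force: 0.0
shift mm [161.9 282.8  13.3] roll -1.178 rows>= 6.308264371979854 q [  -3.   25.  -25.   97.   12.   61. -132.] F [ 0.6  0.1 -0.2] t 24.675
long 0.076 [0.56990343 0.1728737 ] -10.250735935076907 -4.965691566467285
long 0.084 [0.57374057 0.16883639] -10.392170921814879 -4.678765773773193
short 0.076 [0.59448319 0.30974044] -10.348940644497484 -4.7968339920043945
short 0.084 [0.59840859 0.3043899 ] -10.297584049499632 -4.651162624359131
```

```bash
python3 -m crank '[20,35,-10,-0.15,60, 45,78,-10,-0.3,60, 70,122,-10,-0.45,60, 95,166,-10,-0.6,60, 120,210,-10,-0.75,60, 142,248,-5,-0.9,60, 155,271,0,-1.05,60, 161.9,282.8,5,-1.178,60, 161.9,282.8,13,-1.178,60, 161.9,282.8,13,-1.178,60, 161.9,282.8,13,-1.178,60, 161.9,282.8,13,-1.178,60]' 30; python3 go.py .6772 -.1335 .087 57.3
```

```text
clock: 26.22
ee_pos: [0.6778, -0.133, 0.1801]
orientation: [180.0, -0.0, 57.3]
force: [0.6, 0.2, 0.0]
finger_gap: 0.684
grasp_force: 0.0
shift mm [-0.7 -0.3 93.1] roll 0.0 rows>= 0.00047471039674077493 q [ 28.  36. -34.  83.  21.  67. -41.] F [0.6 0.2 0. ] t 26.225
```

```bash
python3 -m crank '[0,0,50,0,60, 0,0,85,0,60, 0,0,92,0,60, 0,0,92,0,60, 0,0,92,0,8, 0,0,92,0,8, 0,0,92,0,8, 0,0,92,0,8, 0,0,92,0,8, 0,0,92,0,8, 0,0,92,0,8, 0,0,92,0,8]' 30;  python3 -m crank '[0,0,0,0.17,8, 0,0,0,0.34,8, 0,0,0,0.51,8, 0,0,0,0.68,8, 0,0,0,0.85,8, 0,0,0,1.02,8, 0,0,0,1.18,8, 0,0,0,1.31,8, 0,0,0,1.33,8, 0,0,0,1.33,8, 0,0,0,1.33,8, 0,0,0,1.31,30, 0,0,0,1.31,40, 0,0,0,1.31,40, 0,0,0,1.31,40, 0,0,-50,1.31,40, 0,0,-110,1.31,40, 0,0,-130,1.31,40, 0,0,-130,1.31,40]' 30
```

```text
clock: 27.72
ee_pos: [0.6767, -0.1334, 0.0877]
orientation: [-179.9, 0.0, 57.3]
force: [-6.0, 1.6, 4.4]
finger_gap: 0.157
grasp_force: 30.0
clock: 30.1
ee_pos: [0.6787, -0.134, 0.2197]
orientation: [-180.0, -0.2, -17.8]
force: [-0.6, 0.3, 0.0]
finger_gap: 0.458
grasp_force: 0.0
```

```bash
python3 -m crank '[-60,0,-10,0,40, -120,0,-10,0,40, -180,0,-10,0,40, -240,0,-10,0,40, -240,0,-10,0,40]'; python3 - <<'E'
from h import *
T,S=cam('top'),cam('scene','s5.png')
f=lambda c,x0,y0:cv2.resize(c['color'][y0:y0+105,x0:x0+140],(400,300),interpolation=2)
cv2.imwrite('pics/m5.png',np.vstack([np.hstack([f(T,180,115),f(S,330,130)]),np.hstack([f(T,280,100),f(S,250,200)])]))
E
```

```text
clock: 30.72
ee_pos: [0.4444, -0.0599, 0.2261]
orientation: [179.9, 0.2, -17.7]
force: [0.5, -0.7, 0.5]
finger_gap: 0.456
grasp_force: 0.0
```

View pics/m5.png

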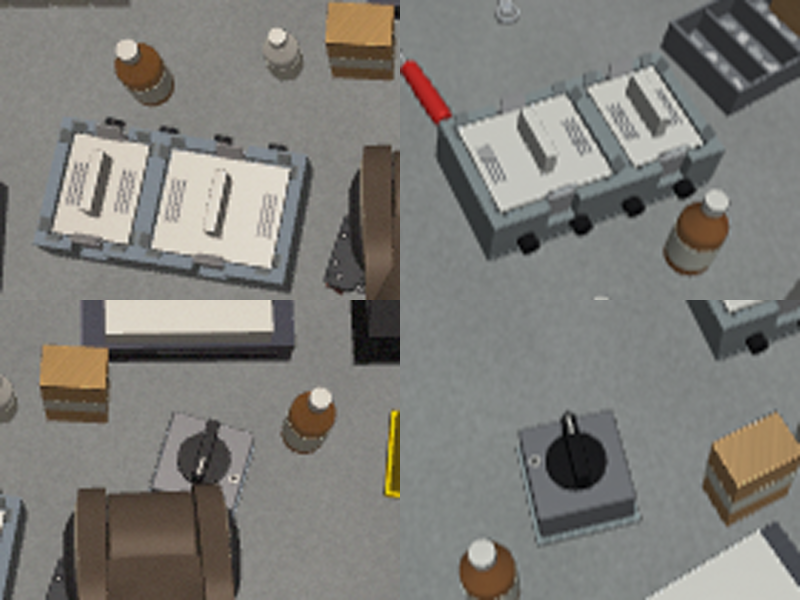

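Both covers sit flush under their clips, the handle points at the bar mark, and the bystanders in these views haven't moved. I'm handing in.

```bash
python3 -c "from cell import ctrl;print(ctrl.hand_in())"
```

```text
the job is handed in; nothing more can be done
None
```

The job is handed in at about 31 s: isolator turned off, both covers pushed fully home in their own bays, and the isolator then turned back on; no verdict came back at hand-in.

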